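# Load the new vials and show the base of the control vial

### The job

Stand the two new vials in the vial rack, the first fully down in hole 1 and only then the other fully down in hole 2 (either vial may go first), letting go of each. Then draw the control vial out of hole 4 and hold it up for inspection, leaning at about 45 degrees, with all of it at least 15 cm above the worktop; finish while still holding it there, still. Leave the cap key, the timer and the bottle where they stand.

Things in the scene. Friction and masses are not known exactly. Their poses are not given: they have to be found in the camera images.
- rack: Vial rack: fixed aluminium block 240 (x) x 70 (y) x 40 mm high; origin at the centre of its underside, on the worktop. Four round holes, 30.5 mm wide, 28 mm deep (floor 12 mm above the worktop), in a row along x, 54 mm apart: hole 1 at x -81 mm (nearest the robot), 2 at -27, 3 at +27, 4 at +81. A raised bar 8 mm wide, 12 mm high crosses the hole 1 end; 1 to 4 dark dots beside each hole number it.
- hole_1 (a point): Centre of the mouth of hole 1 of the rack, on its top face, 40 mm above the worktop; axes as the rack's.
- hole_2 (a point): Centre of the mouth of hole 2 of the rack, on its top face, 40 mm above the worktop; axes as the rack's.
- hole_3 (a point): Centre of the mouth of hole 3 of the rack, on its top face, 40 mm above the worktop; axes as the rack's.
- hole_4 (a point): Centre of the mouth of hole 4 of the rack, on its top face, 40 mm above the worktop; axes as the rack's.
- new_vial_a: New vial, standing upright on the worktop at the start, to the right of the rack; identical to the other vials: a round clear/white screw-cap vial, 61 mm tall, body 27.4 mm in diameter up to 45 mm, ribbed cap 25.6 mm in diameter from 46 to 61 mm, about 30 g. Origin at the centre of its underside, z towards the cap.
- new_vial_b: New vial, standing upright on the worktop at the start, to the right of the rack; identical to the other vials: a round clear/white screw-cap vial, 61 mm tall, body 27.4 mm in diameter up to 45 mm, ribbed cap 25.6 mm in diameter from 46 to 61 mm, about 30 g. Origin at the centre of its underside, z towards the cap.
- control_vial: Control vial, standing in hole 4 of the rack at the start, its upper 33 mm above the rack's top face; identical to the other vials: a round clear/white screw-cap vial, 61 mm tall, body 27.4 mm in diameter up to 45 mm, ribbed cap 25.6 mm in diameter from 46 to 61 mm, about 30 g. Origin at the centre of its underside, z towards the cap. Nothing holds it in the hole but its weight.
- cap_key: Grey cap key, bystander: ribbed round head 36 mm in diameter and 27 mm high, on which it stands, with a stem 19 mm thick up to 55 mm. It and the two new vials stand in three places to the right of the rack, drawn by lot, at least 75 mm apart centre to centre. Origin at the centre of its underside.
- timer: Small white timer lying flat, 72 x 64 x 18 mm, bystander at the right of the new vials. Origin at the centre of its underside.
- buffer_bottle: Reagent bottle, bystander, 57 mm in diameter and 123 mm tall, at the back right of the new vials. Origin at the centre of its underside. A row of books about 0.2 m tall stands to its right, from about x = 0.53, y = -0.22: keep the gripper clear of it.
Mind the look-alikes: they are no part of the job. What is shaped like the control_vial but red is not meant. Leave any blue look-alike of the new_vial_b alone.

How it is judged:
On the way, in this order (a step that is already met when the one before it is completed fails the run):
1. one new vial stands fully down in hole 1, let go, the other not yet in hole 2, the control vial still in hole 4 (((horizontal distance between new_vial_a and hole_1 below 0.006 m and height (world z) of new_vial_a below 0.017 m and angle between new_vial_a's own z axis and vertical below 0.15 rad and contact force between the fingers and new_vial_a below 0.1 N) or (horizontal distance between new_vial_b and hole_1 below 0.006 m and height (world z) of new_vial_b below 0.017 m and angle between new_vial_b's own z axis and vertical below 0.15 rad and contact force between the fingers and new_vial_b below 0.1 N)) and horizontal distance between control_vial and hole_4 below 0.008 m and height (world z) of control_vial below 0.02 m and not ((horizontal distance between new_vial_a and hole_1 below 0.006 m and height (world z) of each of new_vial_a, new_vial_b below 0.017 m and angle between each of new_vial_a, new_vial_b's own z axis and vertical below 0.15 rad and contact force between the fingers and new_vial_a below 0.1 N and horizontal distance between new_vial_b and hole_2 below 0.006 m and contact force between the fingers and new_vial_b below 0.1 N) or (horizontal distance between new_vial_b and hole_1 below 0.006 m and height (world z) of each of new_vial_b, new_vial_a below 0.017 m and angle between each of new_vial_b, new_vial_a's own z axis and vertical below 0.15 rad and contact force between the fingers and new_vial_b below 0.1 N and horizontal distance between new_vial_a and hole_2 below 0.006 m and contact force between the fingers and new_vial_a below 0.1 N))), for 0.2 s.
2. the other new vial stands fully down in hole 2, let go, the control vial still in hole 4 (((horizontal distance between new_vial_a and hole_1 below 0.006 m and height (world z) of each of new_vial_a, new_vial_b below 0.017 m and angle between each of new_vial_a, new_vial_b's own z axis and vertical below 0.15 rad and contact force between the fingers and new_vial_a below 0.1 N and horizontal distance between new_vial_b and hole_2 below 0.006 m and contact force between the fingers and new_vial_b below 0.1 N) or (horizontal distance between new_vial_b and hole_1 below 0.006 m and height (world z) of each of new_vial_b, new_vial_a below 0.017 m and angle between each of new_vial_b, new_vial_a's own z axis and vertical below 0.15 rad and contact force between the fingers and new_vial_b below 0.1 N and horizontal distance between new_vial_a and hole_2 below 0.006 m and contact force between the fingers and new_vial_a below 0.1 N)) and horizontal distance between control_vial and hole_4 below 0.008 m and height (world z) of control_vial below 0.02 m), for 0.2 s.
3. the control vial is drawn clear of the rack in the grip (height (world z) of control_vial above 0.045 m and contact force between the fingers and control_vial above 0.3 N), for 0.1 s.
At the end, for the whole second after the job is handed in: One new vial in hole 1 and the other in hole 2, upright, within 6 mm of the hole's axis and within 5 mm of the hole's floor, not touched; the control vial held by the fingers alone, its base centre more than 14 cm above the worktop, its axis 32 to 58 degrees from upright, at rest (((horizontal distance between new_vial_a and hole_1 below 0.006 m and height (world z) of each of new_vial_a, new_vial_b below 0.017 m and angle between each of new_vial_a, new_vial_b's own z axis and vertical below 0.15 rad and contact force between the fingers and new_vial_a below 0.1 N and horizontal distance between new_vial_b and hole_2 below 0.006 m and contact force between the fingers and new_vial_b below 0.1 N) or (horizontal distance between new_vial_b and hole_1 below 0.006 m and height (world z) of each of new_vial_b, new_vial_a below 0.017 m and angle between each of new_vial_b, new_vial_a's own z axis and vertical below 0.15 rad and contact force between the fingers and new_vial_b below 0.1 N and horizontal distance between new_vial_a and hole_2 below 0.006 m and contact force between the fingers and new_vial_a below 0.1 N)) and height (world z) of control_vial above 0.14 m and angle between control_vial's own z axis and vertical between 0.55 and 1.02 rad and contact force between the fingers and control_vial above 0.3 N and contact force between control_vial and rack below 0.05 N and linear speed of control_vial below 0.03 m/s and angular speed of control_vial below 0.2 rad/s); the arm keeps its last pose, push and grip.
It fails at once if the cap key, the timer or the bottle is shifted by more than 3 cm (distance of any of cap_key, timer, buffer_bottle from where it was at the start of the episode above 0.03 m).
It also fails if it takes over 67 s, if anything falls off the work surface, if the arm or the gripper's body presses on something with over 40 N, if the wrist force passes 120 N, or if a joint passes its speed limit or range.

### The arm

A 6-joint arm with a two-finger parallel gripper is mounted at the origin on a cart in front of the work surface, level with it; the furniture and walls round the work are solid. World frame = base frame: x ahead of the robot, y to its left, z up, the work surface at z = 0. Lengths are in m, angles in rad, forces in N, time in s.
With the tool pointing down it reaches from about 0.25 to 0.8 m from the base axis. Payload 8.5 kg.
Tool frame: the origin (TCP) lies on the centre line of the jaws, within the pads' length; the fingertips stand 19 mm ahead of it and the grasp point (between the pads) is the TCP; z points along the fingers, y is the line along which they close (so a half turn about z gives the same grasp; the last joint's range is limited). The gripper opens to 85 mm and grips with 20 to 120 N. Pads are 22 mm wide; open, the fingers measure 114 mm over their backs; the gripper's body (76 mm by 85 mm) begins 54 mm behind the grasp point. The pads swing forward as they close: fully open they stand 13 mm farther back than shut.
Start: joints at [1.214, 0.238, -0.013, 1.319, 0, 1.571], TCP at [0.183, 0.492, 0.25] pointing down, gripper open.
Joint ranges: [-2.66, 2.66], [-1.03, 1.9], [-1.14, 1.46], [-1.82, 2.27], [-1.45, 1.34], [-3.14, 3.14]. Speed limits (rad/s): [2.22, 2.22, 2.79, 3.14, 3.14, 3.14].

### API

Orientations are given as a unit quaternion [x, y, z, w].
In Python, from station import r gives the robot as it stands.
- The arm moves only by the shell command python3 -m pendant 'ROWS' [FORCE]. ROWS is JSON, a list of rows, each a list of 5 numbers: the shift along the tool's x, y, z each as a share of 0.15 m, from -1 to 1, then the turn about the tool's z as a share of 360 degrees, from -1 to 1, then the closure, from 0 (fully open) to 1 (shut). In form: [[tx, ty, tz, spin, fingers], ...]. A call has 1 to 12 rows; each row is the pose to reach, as a shift and turn from the pose commanded when the call began, along the tool's axes at that moment, turning the shorter way round; what a row does not reach only later rows make up. A row lasts 1/8 s, in which the tool goes at most 62.5 mm and 10.7 degrees, less where a joint would pass 70% of its speed; a pose out of reach is approached as far as the arm can. A call with a number of a shift or a turn outside -1 to 1 is refused whole. A call with a gripper value outside its range is refused whole. The fingers move at their own pace and stop on an object; FORCE is the grip in N (left out, the last holds). Time passes only in rows, so rows that repeat a pose let the fingers close. It gives the time, the measured TCP pose, the force, the opening and the grip force at its end, in the units of the state.
- r.observe(): the state, without advancing time (a new reading comes with each control period).
- r.read_camera(name): name is "scene" or "top" or "wrist"; returns the picture (420x560x3 uint8, red, green, blue); there is no depth.
- r.camera_info(name): a dict with "mtx" (3x3 intrinsics, pixels), "R" (3x3) and "t" (3): a world point X has camera coordinates R X + t. Camera axes: x right, y down, z forward; pixel columns grow to the right and rows downward; lengths in m; the calibration is good to about 2 mm. The wrist camera is an equidistant fisheye: a pixel r from the principal point sees the ray r / f radians off the axis. A picture is of the moment at which its call begins: read the wrist's pose just before it. camera_info takes no time and is no camera call; for the wrist camera it gives the pose at the moment of the call.
- r.close_job(): hands the job in; it is judged then, once.
The state is a dict: "time_s": time; "qpos": joint angles; "dq": joint speeds; "joint_torque": joint torques, N m; "tcp_pos": TCP position; "orientation": TCP orientation; "wrist_force": force on the tool from outside, world axes, zero at the start; "moment": the same for the moment, N m; "grip_width": finger opening in m; "gripper_force": force on a finger pad.
Only numpy, scipy, OpenCV 4.12 (cv2) and the standard library are available. Lean on these libraries where they do the work, as an engineer would, in place of code of your own. Each camera call takes 0.05 s, during which the arm holds its last target. There are 200 camera calls.

## Working session

There is one attempt and no reset: what is moved stays moved. The work goes in short steps, Python scripts to look and compute and a shell command to move; the robot and the scene stay as the last step left them, time stands still between calls to the robot, and variables do not carry over. Pictures are saved under pics/ and viewed, at most 10 in all, crops included, and the job is handed in when it is done.

```bash
mkdir -p pics
cat > h.py <<'E'
from station import r
import numpy as np, cv2
def snap(n,f):
    im=r.read_camera(n); cv2.imwrite('pics/'+f,im[:,:,::-1]); return im
E
python3 - <<'E'
from h import *
for n in("scene","top"): 
    snap(n,n+"0.png"); i=r.camera_info(n); print(n,i)
print(r.observe())
E
```

```text
scene {'mtx': array([[402.92392099,   0.        , 287.45198352],
       [  0.        , 402.92392099, 213.25484801],
       [  0.        ,   0.        ,   1.        ]]), 'R': array([[-0.52500915, -0.85092687, -0.0169959 ],
       [-0.53010423,  0.34255887, -0.77565645],
       [ 0.66584901, -0.39821713, -0.63092647]]), 't': array([0.2940096 , 0.33712217, 0.51931017])}
top {'mtx': array([[520.30610191,   0.        , 278.4549964 ],
       [  0.        , 520.30610191, 206.1947516 ],
       [  0.        ,   0.        ,   1.        ]]), 'R': array([[ 0.02096969, -0.99959225, -0.01938073],
       [-0.99113978, -0.01824152, -0.13156437],
       [ 0.13115719,  0.02196788, -0.99111816]]), 't': array([0.01601837, 0.54095559, 1.26435611])}
{'time_s': 0.1, 'qpos': array([ 1.21402593e+00,  2.38704878e-01, -1.41504151e-02,  1.31920618e+00,
        1.06218655e-05,  1.57080100e+00]), 'dq': array([ 3.98922056e-04, -1.06020502e-03,  4.02646950e-04,  5.31200060e-04,
        3.32484304e-05, -6.90423295e-04]), 'joint_torque': array([ 2.33062114e-03, -5.39721251e+01,  3.46997058e+01,  1.34367251e-02,
        1.48276631e-04, -8.97987263e-06]), 'tcp_pos': array([0.1832334 , 0.49161997, 0.24975785]), 'orientation': array([ 1.77442896e-01,  9.84130895e-01, -6.21595473e-04, -1.17469815e-04]), 'wrist_force': array([-0.12545069,  0.15822172,  0.64561961]), 'moment': array([-0.03096001, -0.03514433,  0.00043625]), 'gripper_force': 0.0, 'grip_width': 0.08522281637583437}
```

View pics/scene0.png

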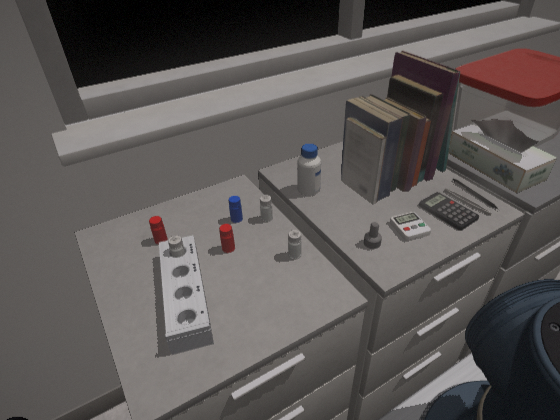

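View pics/top0.png

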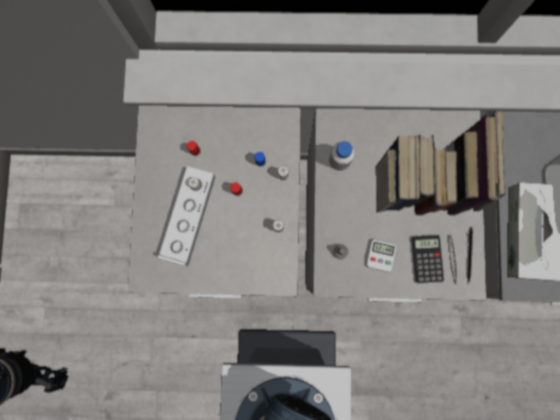

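Candidates:
- New vials: white caps at top (283,172) and (278,226).
- Look-alikes: blue (260,158), red (236,188) and red (193,147).
- Control vial: white, in the far hole at (194,183).
- Cap key: grey, at (340,252).

I choose the two white ones and check them in an enlarged crop.

Run:
```python
from h import *
im=cv2.imread('pics/top0.png')[130:280,145:305]
cv2.imwrite('pics/crop.png',cv2.resize(im,None,fx=4,fy=4,interpolation=cv2.INTER_CUBIC))
```

```text
(no output)
```

View pics/crop.png

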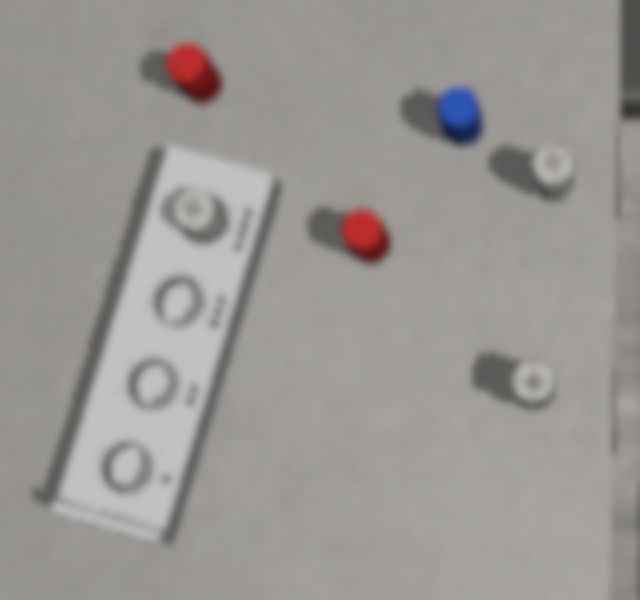

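The crop confirms both: white-capped vials at crop (533,382) and (552,163). Holes 1–3 are at (127,467), (152,384) and (177,301), and the control vial's cap is at (195,210).

```bash
cat >> h.py <<'E'
def ray(n,uv,z,info=None):
    i=info or r.camera_info(n); K,R,t=i['mtx'],i['R'],i['t']
    if n=='wrist':
        p=np.array([(uv[0]-K[0,2])/K[0,0],(uv[1]-K[1,2])/K[1,1]]); th=np.hypot(*p)
        d=np.r_[p/max(th,1e-9)*np.sin(th),np.cos(th)]
    else: d=np.linalg.solve(K,[uv[0],uv[1],1])
    c=-R.T@t; d=R.T@d; return c+d*(z-c[2])/d[2]
def proj(n,X,info=None):
    i=info or r.camera_info(n); K,R,t=i['mtx'],i['R'],i['t']; c=R@np.asarray(X)+t
    if n=='wrist':
        th=np.arctan2(np.hypot(c[0],c[1]),c[2]); p=c[:2]/np.hypot(c[0],c[1])*th
    else: p=c[:2]/c[2]
    return p*[K[0,0],K[1,1]]+K[:2,2]
E
python3 - <<'E'
from h import *
P=dict(near=(533,382,.061),far=(552,163,.061),h1=(127,467,.04),h2=(152,384,.04),h3=(177,301,.04),ctl=(195,210,.073),
 c1=(163,147,.04),c2=(277,182,.04),c3=(168,540,.052),c4=(50,500,.052),redN=(362,230,.061),blue=(460,108,.061),redF=(187,64,.061))
for k,(x,y,z) in P.items():
    w=ray('top',((x+.5)/4-.5+145,(y+.5)/4-.5+130),z); print(k,w.round(4),proj('scene',w).round(1))
i=r.camera_info('wrist'); print(i, 'cam pos',-i['R'].T@i['t'])
from scipy.spatial.transform import Rotation as Ro
print(Ro.from_quat(r.observe()['orientation']).as_matrix().round(3))
E
```

```text
near [0.4906 0.0265 0.061 ] [293.9 232.9]
far [0.6267 0.0177 0.061 ] [264.3 196.8]
h1 [0.435  0.2771 0.04  ] [185.2 315.2]
h2 [0.4869 0.264  0.04  ] [181.9 291.5]
h3 [0.5392 0.2506 0.04  ] [178.9 270. ]
ctl [0.5913 0.2355 0.073 ] [173.8 238.1]
c1 [0.6371 0.2638 0.04  ] [155.9 242.4]
c2 [0.6159 0.1908 0.04  ] [193.9 235.1]
c3 [0.3905 0.2474 0.052 ] [211.4 321.8]
c4 [0.4133 0.3209 0.052 ] [162.3 332.5]
redN [0.5827 0.134  0.061 ] [224.7 226.5]
blue [0.6605 0.0755 0.061 ] [234.1 197.7]
redF [0.6858 0.2468 0.061 ] [154.4 218.4]
{'mtx': array([[325.1922621 ,   0.        , 280.54146908],
       [  0.        , 325.1922621 , 211.51445234],
       [  0.        ,   0.        ,   1.        ]]), 'R': array([[ 0.34843289,  0.93733285, -0.00128244],
       [ 0.901758  , -0.33483473,  0.27334634],
       [ 0.2557871 , -0.09639931, -0.96191483]]), 't': array([-0.52490622, -0.03699056,  0.37972567])} cam pos [0.1191222  0.51623141 0.37470182]
[[-0.937  0.349 -0.   ]
 [ 0.349  0.937 -0.001]
 [ 0.    -0.001 -1.   ]]
```

```bash
cat >> h.py <<'E'
from scipy.spatial.transform import Rotation as Ro
def go(x,y,z,yaw=None):  # yaw: world angle (deg) of tool y
    o=r.observe(); M=Ro.from_quat(o['orientation']).as_matrix()
    s=M.T@(np.array([x,y,z])-o['tcp_pos'])/.15
    a=np.degrees(np.arctan2(M[1,1],M[0,1])); sp=0 if yaw is None else -((yaw-a+180)%360-180)/360
    print('share',s.round(4),'spin',round(sp,4),'t',round(o['time_s'],2),'tcp',o['tcp_pos'].round(4),'yaw',a.round(2),'F',o['wrist_force'].round(1),'w',round(o['grip_width'],4))
E
python3 -m pendant '[[-0.4,-0.15,0,-0.017,0],[-0.75,-0.28,0,-0.017,0],[-1,-0.37,0,-0.017,0],[-1,-0.37,0,-0.017,0],[-1,-0.37,0,-0.017,0]]'
python3 -c "
from h import *; go(.46,.27,.25,75.7)"
```

```text
time_s: 0.72
tcp_pos: [0.3044, 0.3875, 0.2501]
orientation: [0.125, 0.992, -0.0, -0.0]
wrist_force: [-0.2, -0.2, -0.2]
grip_width: 0.0853
gripper_force: 0.0
share [-1.1991e+00 -5.0180e-01  5.0000e-04] spin -0.0002 t 0.72 tcp [0.3044 0.3875 0.2501] yaw 75.64 F [-0.2 -0.2 -0.2] w 0.0853
```

```bash
python3 -m pendant '[[-0.4,-0.2,0,0,0],[-0.8,-0.4,0,0,0],[-1,-0.5,0,0,0],[-1,-0.5,0,0,0],[-1,-0.5,0,0,0],[-1,-0.5,0,0,0]]'
python3 -c "
from h import *; go(.4906,.0265,.25,75.7)
i=r.camera_info('wrist'); im=snap('wrist','w1.png'); np.save('w1.npy',im); import pickle; pickle.dump(i,open('w1.pkl','wb'))
for p in [(.435,.2771,.04),(.4869,.264,.04),(.5392,.2506,.04),(.5913,.2355,.073)]: print(proj('wrist',p,i).round(1))
"
```

```text
time_s: 1.48
tcp_pos: [0.4303, 0.2788, 0.2503]
orientation: [0.124, 0.992, -0.0, -0.0]
wrist_force: [-0.3, -0.1, -0.3]
grip_width: 0.0855
gripper_force: 0.0
share [-0.8022 -1.5319  0.0017] spin 0.0003 t 1.48 tcp [0.4303 0.2788 0.2503] yaw 75.79 F [-0.3 -0.1 -0.3] w 0.0855
[279.6 191.8]
[279.6 239.4]
[279.5 282.6]
[277.8 336.7]
```

View pics/w1.png

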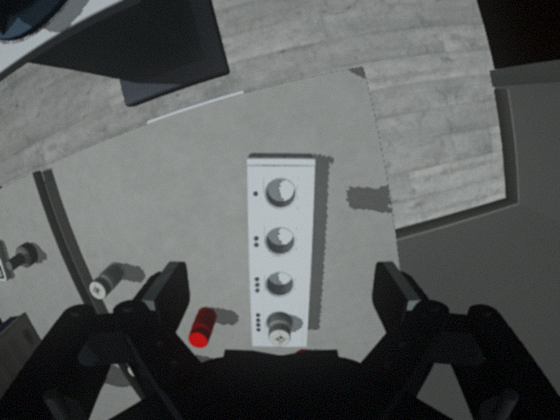

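The wrist picture shows the rack holes at about (281,191), (280,240) and (280,283), within about 1 px of the prediction. I'll fit the rack pose to the edges.

```bash
cat > fit.py <<'E'
from h import *
from scipy.optimize import minimize
def fitrack(n,im,i,x0,holes=(1,2,3)):
    g=cv2.GaussianBlur(cv2.cvtColor(im,cv2.COLOR_RGB2GRAY).astype(np.float32),(0,0),1.0)
    G=np.hypot(cv2.Sobel(g,5,1,0),cv2.Sobel(g,5,0,1))
    a=np.linspace(0,2*np.pi,60); L=[np.c_[-.135+.054*h+.01525*np.cos(a),.01525*np.sin(a),a*0+.04] for h in holes]
    s=np.linspace(-.11,.118,80); L+=[np.c_[s,s*0+e,s*0+.04] for e in(.035,-.035)]
    t=np.linspace(-.034,.034,30); L+=[np.c_[t*0-.112,t,t*0+.04]]
    P=np.vstack(L)
    def c(v):
        x,y,w=x0[0]+v[0]*.003,x0[1]+v[1]*.003,x0[2]+v[2]*.02
        R=np.array([[np.cos(w),-np.sin(w)],[np.sin(w),np.cos(w)]])
        uv=np.array([proj(n,np.r_[R@p[:2]+[x,y],p[2]],i) for p in P],np.float32)
        return -cv2.remap(G,uv[:,0].reshape(-1,1),uv[:,1].reshape(-1,1),cv2.INTER_LINEAR).mean()
    b=min((minimize(c,s,method='Nelder-Mead') for s in([0,0,0],[.5,.5,0],[-.5,-.5,0])),key=lambda q:q.fun)
    return x0+b.x*[.003,.003,.02],b.fun
E
python3 - <<'E'
from fit import *; import pickle
im=np.load('w1.npy'); i=pickle.load(open('w1.pkl','rb'))
x0=np.array([.513,.257,-.249])
for n,m,f in(('wrist',im,i),('top',cv2.imread('pics/top0.png')[:,:,::-1],r.camera_info('top')),('scene',cv2.imread('pics/scene0.png')[:,:,::-1],r.camera_info('scene'))):
    v,f=fitrack(n,m,f,x0); d=np.array([np.cos(v[2]),np.sin(v[2])])
    print(n,v.round(4),f,[(v[:2]+d*k).round(4) for k in(-.081,-.027,.081)])
E
```

```text
wrist [ 0.5146  0.2571 -0.2489] -134.88560485839844 [array([0.4361, 0.277 ]), array([0.4884, 0.2637]), array([0.5931, 0.2371])]
top [ 0.5147  0.2572 -0.249 ] -123.61495971679688 [array([0.4362, 0.2772]), array([0.4886, 0.2639]), array([0.5932, 0.2373])]
scene [ 0.511   0.2564 -0.249 ] -168.24354553222656 [array([0.4325, 0.2764]), array([0.4848, 0.263 ]), array([0.5895, 0.2364])]
```

```bash
python3 -m pendant '[[-0.2,-0.4,0,0,0],[-0.4,-0.8,0,0,0],[-0.4,-1,0,0,0],[-0.4,-1,0,0,0],[-0.4,-1,0,0,0]]'
python3 -c "
from h import *; go(.4906,.0265,.20,75.7)"
```

```text
time_s: 2.15
tcp_pos: [0.4523, 0.1183, 0.2505]
orientation: [0.124, 0.992, 0.0, 0.0]
wrist_force: [-0.7, 0.1, -0.1]
grip_width: 0.0857
gripper_force: 0.0
share [-0.3984 -0.5304  0.3366] spin 0.0 t 2.15 tcp [0.4523 0.1183 0.2505] yaw 75.71 F [-0.7  0.1 -0.1] w 0.0857
```

```bash
python3 -m pendant '[[-0.2,-0.26,0.17,0,0],[-0.4,-0.53,0.34,0,0],[-0.4,-0.53,0.34,0,0],[-0.4,-0.53,0.34,0,0]]'
cat >> h.py <<'E'
def cap(n,im,i,x,y,ztop):
    "fit the cap-top edge circle (r 12.8 mm) at ztop near x,y"
    from scipy.optimize import minimize
    g=cv2.GaussianBlur(cv2.cvtColor(im,cv2.COLOR_RGB2GRAY).astype(np.float32),(0,0),1.)
    a=np.linspace(0,2*np.pi,72,endpoint=False)
    def c(v):
        def s(rad): 
            uv=np.array([proj(n,[x+v[0]+rad*np.cos(t),y+v[1]+rad*np.sin(t),ztop],i) for t in a],np.float32)
            return cv2.remap(g,uv[:,:1].copy(),uv[:,1:].copy(),cv2.INTER_LINEAR)
        return -np.abs(s(.0118)-s(.0138)).mean()
    best=min(((c((p,q)),p,q) for p in np.arange(-.009,.0091,.0015) for q in np.arange(-.009,.0091,.0015)))
    m=minimize(c,best[1:],method='Nelder-Mead',options=dict(initial_simplex=np.array(best[1:])+[[0,0],[.001,0],[0,.001]]))
    return np.array([x,y])+m.x,m.fun
E
python3 -c "
from h import *
i=r.camera_info('wrist'); im=snap('wrist','w2.png'); g=cap('wrist',im,i,.4916,.0265,.061); print(g); go(*g[0],.20)
t=cv2.imread('pics/top0.png')[:,:,::-1]; i=r.camera_info('top'); print(cap('top',t,i,.4916,.0265,.061),cap('top',t,i,.6275,.018,.061),cap('top',t,i,.592,.236,.073))
"
```

```text
time_s: 2.65
tcp_pos: [0.4909, 0.0268, 0.1993]
orientation: [0.124, 0.992, 0.0, -0.0]
wrist_force: [0.3, 0.0, -0.9]
grip_width: 0.085
gripper_force: 0.0
(array([0.49352631, 0.02634561]), np.float64(-31.988059997558594))
share [-0.0178 -0.0001 -0.0025] spin 0 t 2.7 tcp [0.4909 0.027  0.1996] yaw 75.77 F [-0.1  0.1  0. ] w 0.0852
(array([0.49224357, 0.02701394]), np.float64(-9.775290489196777)) (array([0.62640794, 0.0177018 ]), np.float64(-10.690970420837402)) (array([0.58325199, 0.22799665]), np.float64(-10.099146842956543))
```

View pics/w2.png

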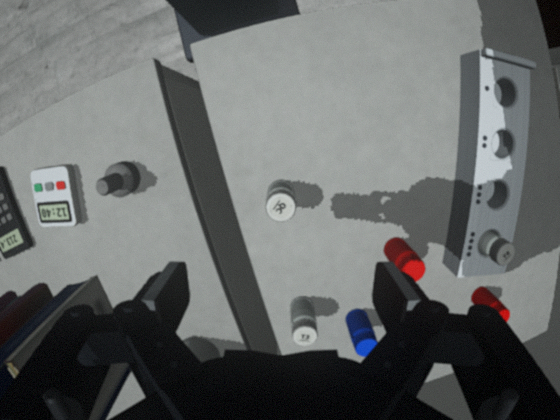

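The white vial's cap is at (281,206), straight below the TCP. I descend and grip it.

```bash
python3 -m pendant '[[-0.014,0,0.4,0,0],[-0.014,0,0.8,0,0.2],[-0.014,0,0.97,0,0.4],[-0.014,0,0.97,0,0.5],[-0.014,0,0.97,0,1],[-0.014,0,0.97,0,1],[-0.014,0,0.97,0,1],[-0.014,0,0.97,0,1],[-0.014,0,0.97,0,1]]' 40
python3 -c "
from h import *; go(.4361,.277,.21,75.7)"
```

```text
time_s: 3.82
tcp_pos: [0.4941, 0.0255, 0.0554]
orientation: [0.125, 0.992, 0.001, 0.002]
wrist_force: [-0.5, 2.0, 7.6]
grip_width: 0.0251
gripper_force: 39.9
share [ 0.7864  1.5305 -1.0302] spin -0.0 t 3.83 tcp [0.4941 0.0255 0.0554] yaw 75.68 F [-0.5  2.   7.6] w 0.0251
```

```bash
python3 -m pendant '[[0,0,-0.4,0,1],[0,0,-0.8,0,1],[0,0,-0.8,0,1],[0.3,0.4,-0.8,0,1],[0.6,0.8,-0.8,0,1],[0.77,1,-0.8,0,1],[0.77,1,-0.8,0,1],[0.77,1,-0.8,0,1]]'
python3 -c "
from h import *; go(.4361,.277,.175,75.7);i=r.camera_info('wrist'); im=snap('wrist','w3.png')"
```

```text
time_s: 4.82
tcp_pos: [0.4177, 0.1991, 0.1736]
orientation: [0.124, 0.992, -0.0, -0.0]
wrist_force: [0.3, -0.2, 0.0]
grip_width: 0.0251
gripper_force: 39.5
share [ 0.0088  0.5333 -0.0099] spin 0.0002 t 4.83 tcp [0.4177 0.1991 0.1736] yaw 75.76 F [ 0.3 -0.2  0. ] w 0.0251
```

View pics/w3.png

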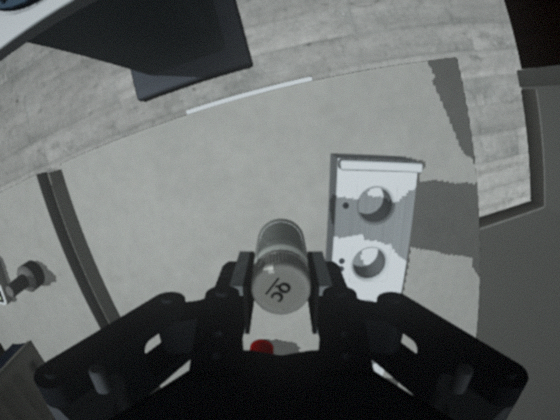

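The vial is gripped upright, with cap top near (281,281) and base edge near (281,220). I'll measure its offset from the TCP.

```bash
cat >> h.py <<'E'
def held(im,i,dz=.0056):
    o=r.observe(); T=o['tcp_pos']; M=Ro.from_quat(o['orientation']).as_matrix()
    c,f=cap('wrist',im,i,T[0],T[1],T[2]+dz); off=M[:2,:2].T@(c-T[:2]); print('cap off tool xy',off.round(4),f)
    a=np.linspace(0,6.283,200)
    for w in(-.05,0,.05): # lean: base shifted along tool x
        b=c+M[:2,0]*w*.061; uv=np.array([proj('wrist',[b[0]+.0137*np.cos(t),b[1]+.0137*np.sin(t),T[2]+dz-.061],i) for t in a])
        print(w,uv.min(0).round(1),uv.max(0).round(1))
    g=cv2.cvtColor(im,cv2.COLOR_RGB2GRAY); print(g[205:235,281])
    uv=proj('wrist',[*c,T[2]+dz],i);print('cap px',uv)
    o=r.observe(); return off
E
python3 -c "
from h import *; i=r.camera_info('wrist'); im=cv2.imread('pics/w3.png')[:,:,::-1].copy(); held(im,i)"
```

```text
cap off tool xy [0.0006 0.0005] -45.51797866821289
-0.05 [257.6 221.6] [303.6 264.4]
0 [257.5 216.6] [303.7 259.8]
0.05 [257.4 211.6] [303.8 255.3]
[163 162 161 160 161 161 162 162 161 158 159 158 156 128  98  91 102  91
  79  75  71  75  78  72  73  74  69  74  71  77]
cap px [280.55541058 289.9414618 ]
```

```bash
python3 -m pendant '[[0.005,0.3,0,0,1],[0.005,0.53,0,0,1],[0.005,0.53,0.2,0,1],[0.005,0.53,0.42,0,1],[0.005,0.53,0.42,0,1],[0.005,0.53,0.42,0,1]]'
python3 -c "
from h import *; go(.4368,.2768,.069,75.7)"
```

```text
time_s: 5.62
tcp_pos: [0.4379, 0.2756, 0.1117]
orientation: [0.126, 0.992, 0.0, 0.0]
wrist_force: [0.5, 0.0, -0.1]
grip_width: 0.0249
gripper_force: 39.6
share [0.0093 0.0058 0.2846] spin -0.0004 t 5.62 tcp [0.4379 0.2756 0.1117] yaw 75.57 F [ 0.5  0.  -0.1] w 0.0249
```

```bash
cat >> h.py <<'E'
def rest(n=6):
    L=[]
    for k in range(n): r.read_camera('top'); L.append(r.observe()['tcp_pos'])
    print('mean',np.mean(L,0).round(4),'sd',np.std(L,0).round(4))
E
python3 -c "
from h import *; rest();go(.4368,.2768,.069,75.7)
v=0
i=r.camera_info('wrist'); im=snap('wrist','w4.png'); held(im,i)"
```

```text
mean [0.4378 0.2763 0.1119] sd [0.0003 0.0002 0.0002]
share [0.0047 0.0012 0.2839] spin -0.0001 t 5.92 tcp [0.4374 0.2764 0.1116] yaw 75.67 F [-0.6  0.4 -0.2] w 0.0251
cap off tool xy [-0.0008  0.0004] -55.46794891357422
-0.05 [257.4 223.6] [303.2 266.1]
0 [257.2 218.6] [303.3 261.6]
0.05 [257.1 213.6] [303.4 257. ]
[156 148 138 153 188 203 197 191 190 196 203 208 197 162 115 104 115  99
  84  74  78  78  77  77  74  77  77  75  77  77]
cap px [280.29923927 292.42969843]
```

```bash
python3 -m pendant '[[0.009,0.002,0,0,1],[0.009,0.002,0.06,0,1],[0.009,0.002,0.1,0,1],[0.009,0.002,0.13,0,1],[0.009,0.002,0.15,0,1],[0.009,0.002,0.15,0,1]]'
python3 -c "
from h import *; rest(4);go(.4363,.277,.069,75.7)"
```

```text
time_s: 6.72
tcp_pos: [0.4356, 0.2768, 0.088]
orientation: [0.125, 0.992, -0.0, -0.0]
wrist_force: [-0.2, 0.8, -1.0]
grip_width: 0.0252
gripper_force: 39.6
mean [0.4358 0.2769 0.0884] sd [0.     0.     0.0001]
share [-0.003   0.001   0.1297] spin -0.0001 t 6.92 tcp [0.4358 0.277  0.0885] yaw 75.68 F [-1.1 -0.6 -0.1] w 0.0252
```

```bash
python3 -m pendant '[[0,0,0.04,0,1],[0,0,0.08,0,1],[0,0,0.11,0,1],[0,0,0.13,0,1],[0,0,0.13,0,1]]'
python3 -c "
from h import *; rest(2);go(.4363,.277,.0674,75.7)"
```

```text
time_s: 7.55
tcp_pos: [0.4356, 0.2768, 0.0685]
orientation: [0.125, 0.992, -0.0, -0.0]
wrist_force: [0.6, 1.0, 0.3]
grip_width: 0.0254
gripper_force: 39.6
mean [0.4357 0.2769 0.0688] sd [0.     0.     0.0001]
share [-0.0032  0.0014  0.0095] spin -0.0001 t 7.65 tcp [0.4358 0.2769 0.0688] yaw 75.68 F [-0.1 -1.  -0.5] w 0.0251
```

```bash
python3 -m pendant '[[0,0,0,0,0.4],[0,0,0,0,0.4],[0,0,0,0,0.4],[0,0,-0.3,0,0.4],[0,0,-0.7,0,0.4],[0,0,-0.9,0,0.4],[0,-0.3,-0.9,0,0.4],[0,-0.7,-0.9,0,0.4],[0,-1,-0.9,0,0.4],[0,-1,-0.9,0,0.4],[0,-1,-0.9,0,0.4]]'
python3 -c "
from h import *; i=r.camera_info('wrist'); im=snap('wrist','w5.png'); print(cap('wrist',im,i,.4361,.277,.073),cap('wrist',im,i,.4361,.277,.1));rest(2);go(.6264,.0177,.2,75.7)"
```

```text
time_s: 9.02
tcp_pos: [0.3991, 0.1318, 0.2041]
orientation: [0.125, 0.992, 0.0, 0.0]
wrist_force: [0.4, -0.2, -0.7]
grip_width: 0.0508
gripper_force: 0.0
(array([0.43047624, 0.27193491]), np.float64(-23.196632385253906)) (array([0.4251871 , 0.26579595]), np.float64(-16.493528366088867))
mean [0.399  0.1324 0.2038] sd [0. 0. 0.]
share [-1.6576 -0.3678  0.025 ] spin 0.0001 t 9.18 tcp [0.399  0.1324 0.2037] yaw 75.74 F [0.3 0.6 0.5] w 0.0512
```

```bash
python3 -m pendant '[[-0.3,-0.1,0,0,0.4],[-0.7,-0.2,0,0,0.4],[-1,-0.37,0,0,0.4],[-1,-0.37,0,0,0.4]]'
python3 -m pendant '[[-0.3,0,0,0,0.4],[-0.65,0,0,0,0.4],[-0.65,0,0,0,0.4],[-0.65,0,0,0,0.4],[-0.65,0,0,0,0.4]]'
python3 -c "
from h import *; rest(2); i=r.camera_info('wrist'); im=snap('wrist','w6.png'); g=cap('wrist',im,i,.6264,.0177,.061);print(g);go(*g[0],.0555,75.7)
print(proj('wrist',[.4361,.277,.073],i))"
```

```text
time_s: 9.68
tcp_pos: [0.5327, 0.0395, 0.2027]
orientation: [0.126, 0.992, -0.0, -0.0]
wrist_force: [-0.3, 0.6, 0.1]
grip_width: 0.0511
gripper_force: 0.0
time_s: 10.3
tcp_pos: [0.6237, 0.0174, 0.204]
orientation: [0.124, 0.992, -0.0, -0.0]
wrist_force: [0.4, -0.4, 0.2]
grip_width: 0.0511
gripper_force: 0.0
mean [0.6239 0.0172 0.2043] sd [0.0001 0.0001 0.0001]
(array([0.62855731, 0.01709415]), np.float64(-35.87702941894531))
share [-0.0279  0.0077  0.9926] spin 0.0 t 10.45 tcp [0.6241 0.017  0.2044] yaw 75.71 F [-0.6 -0.5 -0.2] w 0.0513
[493.92787639 -38.78190833]
```

View pics/w6.png

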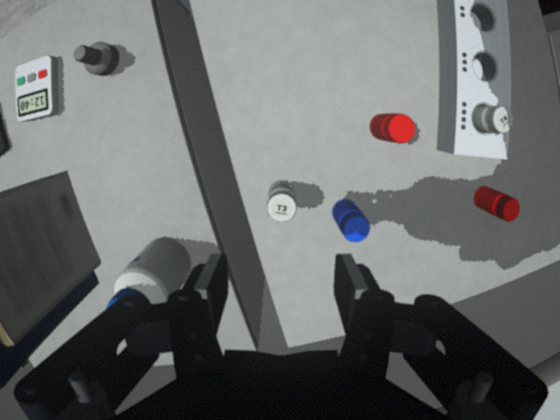

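The second white vial is at (282,205) and the blue one at (350,220), so I descend with the jaws half open.

```bash
python3 -m pendant '[[-0.024,0.007,0.4,0,0.4],[-0.024,0.007,0.75,0,0.4],[-0.024,0.007,0.99,0,0.4],[-0.024,0.007,0.99,0,0.4],[-0.024,0.007,0.99,0,1],[-0.024,0.007,0.99,0,1],[-0.024,0.007,0.99,0,1],[-0.024,0.007,0.99,0,1]]' 40
python3 -m pendant '[[0,0,-0.4,0,1],[0,0,-0.8,0,1],[0,0,-0.8,0,1],[0.3,0,-0.8,0,1],[0.7,0,-0.8,0,1],[1,0,-0.8,0,1],[1,0,-0.8,0,1],[1,0,-0.8,0,1]]'
python3 -c "
from h import *; rest(2); i=r.camera_info('wrist'); im=snap('wrist','w7.png'); held(im,i,.0055);go(.4884,.2637,.175,75.7)"
```

```text
time_s: 11.45
tcp_pos: [0.6297, 0.0167, 0.0576]
orientation: [0.125, 0.992, 0.0, 0.002]
wrist_force: [-0.7, -0.3, 7.6]
grip_width: 0.0249
gripper_force: 39.4
time_s: 12.45
tcp_pos: [0.4839, 0.0538, 0.1759]
orientation: [0.125, 0.992, 0.0, 0.001]
wrist_force: [0.2, -0.4, -0.3]
grip_width: 0.0243
gripper_force: 39.4
mean [0.4843 0.0537 0.1756] sd [0.     0.     0.0001]
cap off tool xy [0.0021 0.0006] -49.95304870605469
-0.05 [257.6 218.7] [303.6 261.7]
0 [257.4 213.7] [303.7 257.1]
0.05 [257.3 208.6] [303.8 252.5]
[177 177 178 174 171 173 172 171 174 174 155 124  97 105 121 100  81  80
  82  81  80  83  81  81  80  76  82  85  86  88]
cap px [280.61706847 286.22991355]
share [0.32   1.364  0.0014] spin -0.0001 t 12.6 tcp [0.4842 0.0536 0.1752] yaw 75.65 F [ 0.4  0.4 -0.3] w 0.025
```

```bash
python3 -m pendant '[[0.1,0.4,0,0,1],[0.2,0.8,0,0,1],[0.31,1,0,0,1],[0.31,1,0,0,1]]'
python3 -m pendant '[[0,0.3,0,0,1],[0,0.364,0.1,0,1],[0,0.364,0.3,0,1],[0,0.364,0.42,0,1],[0,0.364,0.42,0,1],[0,0.364,0.42,0,1]]'
python3 -c "
from h import *; rest(3); i=r.camera_info('wrist'); im=snap('wrist','w8.png'); held(im,i,.0034);go(.4898,.2634,.09,75.7)
print(cap('wrist',im,i,.436,.277,.073))"
```

```text
time_s: 13.1
tcp_pos: [0.4754, 0.2127, 0.1747]
orientation: [0.123, 0.992, -0.0, -0.0]
wrist_force: [-0.3, -0.5, 0.2]
grip_width: 0.025
gripper_force: 39.5
time_s: 13.85
tcp_pos: [0.4892, 0.263, 0.1126]
orientation: [0.125, 0.992, -0.0, 0.0]
wrist_force: [-0.0, -0.1, 0.4]
grip_width: 0.025
gripper_force: 39.5
mean [0.4893 0.2634 0.1131] sd [0.     0.0001 0.0001]
cap off tool xy [-0.0021  0.0005] -50.01970672607422
-0.05 [257.8 224.6] [303.1 266.5]
0 [257.7 219.6] [303.2 262. ]
0.05 [257.6 214.7] [303.3 257.5]
[155 139 129 144 175 193 191 194 195 201 178 130  93  99 108  90  78  77
  76  77  72  74  71  71  73  73  69  72  76  78]
cap px [280.55275933 292.56638397]
share [-4.200e-03 -1.000e-04  1.539e-01] spin -0.0001 t 14.05 tcp [0.4892 0.2636 0.1131] yaw 75.67 F [ 0.4 -0.2 -0.3] w 0.0247
(array([0.43573721, 0.27643395]), np.float64(-50.66991424560547))
```

View pics/w8.png

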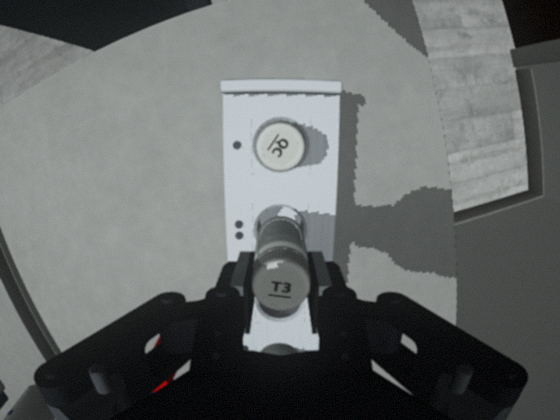

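Vial QC stands in hole 1 (cap at 281,145), and T3 is over hole 2 with its base edge at y≈216. I lower it gently.

```bash
python3 -m pendant '[[0,0.002,0.05,0,1],[0,0.002,0.1,0,1],[0,0.002,0.13,0,1],[0,0.002,0.15,0,1],[0,0.002,0.15,0,1]]'
python3 -c "
from h import *; rest(2);go(.4893,.2637,.0696,75.7)"
```

```text
time_s: 14.68
tcp_pos: [0.4886, 0.2637, 0.0895]
orientation: [0.125, 0.992, -0.0, -0.0]
wrist_force: [0.7, -0.1, 0.1]
grip_width: 0.025
gripper_force: 39.5
mean [0.4887 0.2638 0.0897] sd [0. 0. 0.]
share [-0.004   0.0002  0.1346] spin -0.0001 t 14.78 tcp [0.4887 0.2638 0.0898] yaw 75.68 F [-0.3 -0.  -1. ] w 0.025
```

```bash
python3 -m pendant '[[0,0,0.04,0,1],[0,0,0.08,0,1],[0,0,0.11,0,1],[0,0,0.13,0,1],[0,0,0.13,0,1],[0,0,0.13,0,0.4],[0,0,0.13,0,0.4],[0,0,0.13,0,0.4],[0,0,-0.2,0,0.4],[0,0,-0.6,0,0.4],[0,0,-0.75,0,0.4],[0,0,-0.75,0,0.4]]'
python3 -m pendant '[[-0.3,0,0,0,0.4],[-0.65,0,0,0,0.4],[-0.7,0,0,0,0.4],[-0.7,0,0,0,0.4],[-0.7,0,0,0,0.4]]'
python3 -c "
from h import *; rest(3); i=r.camera_info('wrist'); im=snap('wrist','w9.png'); g=cap('wrist',im,i,.5931,.2371,.073);print(g,cap('wrist',im,i,.436,.277,.073),cap('wrist',im,i,.4884,.2637,.073));go(*g[0],.0695,75.7)"
```

```text
time_s: 16.27
tcp_pos: [0.4896, 0.2643, 0.2043]
orientation: [0.125, 0.992, 0.001, 0.002]
wrist_force: [-0.2, 0.2, -0.6]
grip_width: 0.0511
gripper_force: 0.0
time_s: 16.9
tcp_pos: [0.5893, 0.238, 0.2018]
orientation: [0.124, 0.992, -0.0, -0.001]
wrist_force: [0.3, 0.3, 0.7]
grip_width: 0.0516
gripper_force: 0.0
mean [0.5895 0.2382 0.2024] sd [0.0001 0.     0.0002]
(array([0.59373233, 0.23574965]), np.float64(-36.43980407714844)) (array([0.43715821, 0.27490195]), np.float64(-44.935874938964844)) (array([0.48633795, 0.26402803]), np.float64(-38.05051803588867))
share [-0.0293 -0.0098  0.8878] spin 0.0001 t 17.1 tcp [0.5898 0.2382 0.2027] yaw 75.73 F [-0.8 -0.3  0.1] w 0.0513
```

View pics/w9.png

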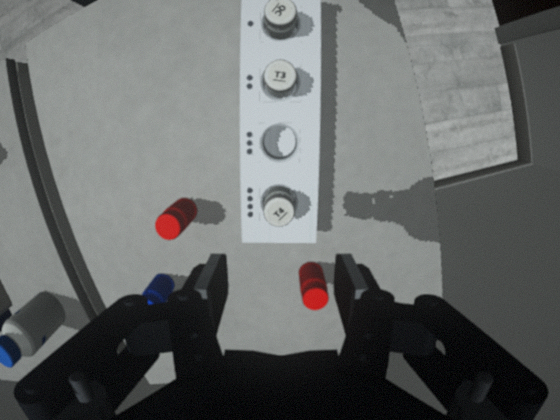

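All three stand in place: QC at (281,15), T3 at (280,75) and control vial T4 at (279,205). I grip T4 with light force so I can later lean it in the jaws against the rack's side edge.

```bash
python3 -m pendant '[[-0.024,-0.005,0.4,0,0.4],[-0.024,-0.005,0.75,0,0.4],[-0.024,-0.005,0.89,0,0.4],[-0.024,-0.005,0.89,0,0.4],[-0.024,-0.005,0.89,0,1],[-0.024,-0.005,0.89,0,1],[-0.024,-0.005,0.89,0,1],[-0.024,-0.005,0.89,0,1]]' 25
python3 -m pendant '[[0,0,-0.15,0,1],[0,0,-0.3,0,1],[0,0,-0.55,0,1],[0,0,-0.55,0,1],[0,0,-0.55,0,1],[0,0,-0.55,0,1]]'
python3 -c "
from h import *; rest(2); d=np.array([.969,-.2464]);e=np.array([.2464,.969]); p=np.array([.5147,.2571])+.054*d+.065*e; print(p,r.observe()['qpos'].round(2)); go(*p,.15,165.7);go(*p,.15,-14.3)
i=r.camera_info('wrist'); im=snap('wrist','w10.png'); held(im,i,.004)"
```

```text
time_s: 18.1
tcp_pos: [0.5947, 0.2365, 0.0705]
orientation: [0.125, 0.992, 0.001, 0.001]
wrist_force: [-1.1, -2.0, 6.9]
grip_width: 0.0257
gripper_force: 24.6
time_s: 18.85
tcp_pos: [0.5932, 0.236, 0.1503]
orientation: [0.125, 0.992, -0.0, -0.001]
wrist_force: [0.4, -0.1, -1.1]
grip_width: 0.0257
gripper_force: 24.6
mean [0.5933 0.236  0.1503] sd [0. 0. 0.]
[0.583042  0.3067794] [ 0.38  0.48  0.09  1.18 -0.    0.63]
share [0.1833 0.44   0.002 ] spin -0.2501 t 18.95 tcp [0.5934 0.236  0.1503] yaw 75.68 F [ 0.2 -0.3 -0.7] w 0.0256
share [0.1833 0.44   0.002 ] spin 0.2499 t 18.95 tcp [0.5934 0.236  0.1503] yaw 75.68 F [ 0.2 -0.3 -0.7] w 0.0256
cap off tool xy [0.0019 0.0007] -44.047584533691406
-0.05 [258.2 219.1] [303.9 261.7]
0 [258.1 214.1] [304.  257.2]
0.05 [258. 209.] [304.2 252.6]
[203 207 205 207 204 204 203 202 194 190 177 123  94 109 126 101  79  74
  77  73  76  72  74  75  74  73  76  71  73  72]
cap px [281.12695339 285.77672492]
```

```bash
python3 -m pendant '[[0.06,0.15,0,-0.028,1],[0.12,0.3,0,-0.056,1],[0.18,0.44,0,-0.085,1],[0.18,0.44,0,-0.113,1],[0.18,0.44,0,-0.141,1],[0.18,0.44,0,-0.17,1],[0.18,0.44,0,-0.198,1],[0.18,0.44,0,-0.226,1],[0.18,0.44,0,-0.25,1],[0.18,0.44,0,-0.25,1],[0.18,0.44,0,-0.25,1]]'
python3 -c "
from h import *; rest(2); go(.583,.3068,.08,165.7)"
```

```text
time_s: 20.38
tcp_pos: [0.5839, 0.3068, 0.151]
orientation: [-0.612, 0.791, 0.0, -0.0]
wrist_force: [-0.3, 0.6, -0.7]
grip_width: 0.0258
gripper_force: 24.6
mean [0.5839 0.3068 0.1511] sd [0. 0. 0.]
share [0.0015 0.0059 0.4743] spin -0.0004 t 20.48 tcp [0.5839 0.3068 0.1511] yaw 165.55 F [-0.8 -0.1 -0.2] w 0.0259
```

```bash
python3 -m pendant '[[0,0,0.25,0,1],[0,0,0.47,0,1],[0,0,0.47,0,1],[0.06,0,0.47,0,1],[0.1,0,0.47,0,1],[0.12,0,0.47,0,1],[0.14,0,0.47,0,1],[0.16,0,0.47,0,1],[0.18,0,0.47,0,1]]'
python3 -m pendant '[[0.02,0,0,0,1],[0.04,0,0,0,1],[0.06,0,0,0,1],[0.08,0,0,0,1],[0.1,0,0,0,1],[0.11,0,0,0,1],[0.12,0,0,0,1],[0.12,0,0,0,1]]'
python3 -c "
from h import *; rest(2); go(.583,.3068,.08,165.7);snap('wrist','w11.png')"
```

```text
time_s: 21.6
tcp_pos: [0.5785, 0.2819, 0.0824]
orientation: [-0.614, 0.79, 0.0, 0.002]
wrist_force: [2.4, 3.9, 5.2]
grip_width: 0.0253
gripper_force: 25.4
time_s: 22.6
tcp_pos: [0.5732, 0.2631, 0.081]
orientation: [-0.613, 0.79, -0.0, 0.0]
wrist_force: [3.9, 2.7, 5.2]
grip_width: 0.0259
gripper_force: 29.4
mean [0.5732 0.2632 0.0809] sd [0. 0. 0.]
share [-0.298   0.0087  0.0064] spin -0.0001 t 22.7 tcp [0.5732 0.2632 0.081 ] yaw 165.67 F [4.7 3.2 4.8] w 0.0256
```

```bash
python3 -m pendant '[[0,0,-0.2,0,1],[0,0,-0.4,0,1],[0,0,-0.4,0,1]]'
python3 -c "
from h import *; rest(2); go(.583,.3068,.08,165.7)
i=r.camera_info('wrist'); im=snap('wrist','w12.png'); s=r.read_camera('scene')
T=r.observe()['tcp_pos']; u=proj('scene',T).astype(int); print(u)
c=s[max(u[1]-60,0):u[1]+60,max(u[0]-60,0):u[0]+60]; c=cv2.resize(c,(420,420))
cv2.imwrite('pics/f1.png',np.hstack([im[:,100:480],c])[:,:,::-1])
M=Ro.from_quat(r.observe()['orientation']).as_matrix()
for a in(0,20,30,40,45,50,60): # axis towards the cap, leaning to tool +x
    t=np.radians(a); ax=M@[np.sin(t),0,-np.cos(t)]; P=T+.003*M[:,2]*0
    print(a,'cap',proj('wrist',P+ax*.006,i).round(),'base',proj('wrist',P-ax*.055,i).round(), 'scene cap',proj('scene',P+ax*.006).round(),proj('scene',P-ax*.055).round())
"
```

```text
time_s: 23.12
tcp_pos: [0.5725, 0.2629, 0.1418]
orientation: [-0.613, 0.79, -0.0, -0.0]
wrist_force: [-0.0, 0.2, -0.1]
grip_width: 0.0255
gripper_force: 28.4
mean [0.5718 0.2626 0.14  ] sd [0.0002 0.0001 0.0004]
share [-0.3055 -0.0013  0.3966] spin -0.0001 t 23.23 tcp [0.5716 0.2626 0.1396] yaw 165.67 F [-0.3 -0.7 -1. ] w 0.0259
[155 222]
0 cap [282. 292.] base [282. 240.] scene cap [155. 220.] [162. 245.]
20 cap [282. 287.] base [282. 271.] scene cap [156. 220.] [151. 246.]
30 cap [282. 285.] base [282. 287.] scene cap [156. 220.] [146. 246.]
40 cap [282. 282.] base [282. 302.] scene cap [157. 220.] [141. 244.]
45 cap [282. 281.] base [282. 310.] scene cap [157. 220.] [138. 243.]
50 cap [282. 280.] base [282. 318.] scene cap [158. 220.] [136. 242.]
60 cap [282. 278.] base [282. 333.] scene cap [158. 221.] [131. 240.]
```

View pics/f1.png

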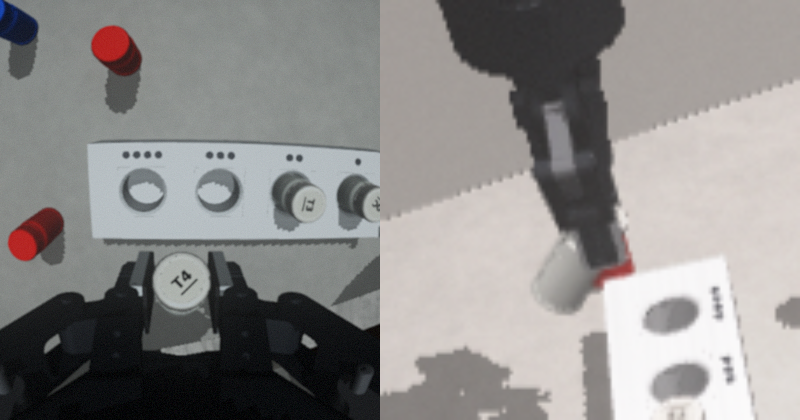

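The control vial leans in the jaws, with its cap at about (280,281) in the wrist view. In the scene crop its base points down-left, which reads as roughly 30–45°. I'll raise it towards the scene camera and measure the lean numerically.

```bash
python3 -m pendant '[[0,0,-0.3,0,1],[0,0,-0.6,0,1],[0,0,-0.8,0,1],[0,0,-0.8,0,1],[0,0,-0.8,0,1]]'
cat > tilt.py <<'E'
from h import *
from scipy.optimize import differential_evolution
o=r.observe(); T=o['tcp_pos']; M=Ro.from_quat(o['orientation']).as_matrix(); print(T.round(4))
a=np.linspace(0,2*np.pi,40,endpoint=False); ring=lambda h,rad:np.c_[rad*np.cos(a),rad*np.sin(a),a*0+h]
def sc(n,im,i,body):
    g=cv2.GaussianBlur(im,(0,0),1.0).astype(np.float32)
    G=sum(np.hypot(cv2.Sobel(g[:,:,k],5,1,0),cv2.Sobel(g[:,:,k],5,0,1)) for k in range(3)); G=np.minimum(G,np.percentile(G,97))
    def f(v):
        t=v[0]; A=np.c_[M@[np.cos(t),0,np.sin(t)],M[:,1],M@[np.sin(t),0,-np.cos(t)]]
        P=(body(A)-[0,0,.053])@A.T+T+M@[v[1],v[2],v[3]]
        uv=np.array([proj(n,p,i) for p in P],np.float32)
        if body is sil: # convex hull, sampled on the lower part
            h=cv2.convexHull(uv)[:,0]; h=np.vstack([h,h[:1]]); q=[]
            for p,s in zip(h[:-1],h[1:]): q+= [p+(s-p)*w for w in np.linspace(0,1,max(2,int(np.hypot(*(s-p))*2)))]
            uv=np.array(q,np.float32)
        return -cv2.remap(G,uv[:,:1].copy(),uv[:,1:].copy(),cv2.INTER_LINEAR).mean()
    return f
def sil(A): return np.vstack([ring(0,.0137),ring(.036,.0137)])
i=r.camera_info('scene'); s=snap('scene','s2.png')
for n,im,inf in(('scene',s,i),):
    f=sc(n,im,inf,sil)
    for d in(20,25,30,35,40,45,50,55,60):
        b=[(np.radians(d)-.001,np.radians(d)+.001)]+[(-.006,.006)]*3
        m=differential_evolution(f,b,maxiter=12,popsize=6,seed=1,polish=False); print(d,round(m.fun,1),m.x[1:].round(4))
E
time python3 tilt.py
```

```text
time_s: 23.95
tcp_pos: [0.5722, 0.263, 0.2591]
orientation: [-0.613, 0.79, 0.0, -0.001]
wrist_force: [0.9, 0.8, -0.1]
grip_width: 0.0255
gripper_force: 28.4
[0.5722 0.263  0.2591]
20 -211.7 [-0.0001 -0.006  -0.006 ]
25 -230.6 [ 0.0032 -0.006  -0.0058]
30 -238.3 [ 0.0059 -0.0056 -0.0037]
35 -239.5 [ 0.0055 -0.0058  0.0041]
40 -228.2 [0.0059 0.0003 0.0059]
45 -182.0 [0.0059 0.0057 0.0059]
50 -133.4 [-0.0043 -0.0018 -0.0017]
55 -137.3 [-0.003  -0.0021 -0.0025]
60 -146.4 [-0.0017 -0.0059  0.001 ]
real	0m3.389s
user	0m3.647s
sys	0m0.054s
```

The measured lean is about 33°, so I'll go back to the rack edge and push about 11 mm further.

```bash
python3 -m pendant '[[-0.1,0,0.3,0,1],[-0.1,0,0.6,0,1],[-0.1,0,1,0,1],[-0.1,0,1,0,1]]' 25
python3 -m pendant '[[0,0,0.1,0,1],[0,0,0.2,0,1],[0.05,0,0.2,0,1],[0.09,0,0.2,0,1],[0.11,0,0.2,0,1],[0.13,0,0.2,0,1],[0.15,0,0.2,0,1],[0.165,0,0.2,0,1],[0.18,0,0.2,0,1],[0.18,0,0.2,0,1]]'
python3 -m pendant '[[0,0,-0.2,0,1],[0,0,-0.5,0,1],[0,0,-0.8,0,1],[0,0,-1,0,1],[0,0,-1,0,1],[0,0,-1,0,1]]'
python3 -m pendant '[[0,0,-0.2,0,1],[0,0,-0.2,0,1],[0,0,-0.2,0,1],[0,0,-0.2,0,1]]' 40
python3 tilt.py
```

```text
time_s: 24.5
tcp_pos: [0.5727, 0.276, 0.1053]
orientation: [-0.613, 0.79, 0.001, -0.006]
wrist_force: [0.4, -0.7, -0.0]
grip_width: 0.0257
gripper_force: 28.4
time_s: 25.75
tcp_pos: [0.5696, 0.2512, 0.0808]
orientation: [-0.613, 0.79, -0.0, -0.0]
wrist_force: [0.8, 2.0, 2.8]
grip_width: 0.0255
gripper_force: 25.3
time_s: 26.5
tcp_pos: [0.5693, 0.2511, 0.2296]
orientation: [-0.613, 0.79, -0.0, -0.001]
wrist_force: [-0.5, -1.2, -1.1]
grip_width: 0.0255
gripper_force: 25.2
time_s: 27.0
tcp_pos: [0.5694, 0.2514, 0.2593]
orientation: [-0.613, 0.79, 0.0, -0.001]
wrist_force: [-0.3, 0.4, -0.3]
grip_width: 0.0252
gripper_force: 39.3
[0.5694 0.2514 0.2593]
20 -210.6 [ 0.0023 -0.0058 -0.0059]
25 -211.3 [ 0.0052 -0.0059 -0.0055]
30 -204.3 [ 0.006  -0.0059 -0.0026]
35 -219.7 [ 0.006 -0.006 -0.006]
40 -237.4 [ 0.006  -0.0037 -0.0019]
45 -257.9 [ 0.0012 -0.0002  0.006 ]
50 -269.3 [0.0045 0.003  0.006 ]
55 -219.1 [0.0057 0.0058 0.0055]
60 -180.2 [-0.0007 -0.0048 -0.0001]
```

```bash
sed -i 's/\[(-.006,.006)\]\*3/[(-.01,.01)]*3/; s/(20,25,30,35,40,45,50,55,60)/(36,39,42,45,48,51,54,57,60)/; s/maxiter=12,popsize=6/maxiter=30,popsize=8/; s/s2.png/s3.png/' tilt.py; python3 tilt.py
python3 - <<'E'
from h import *
rest(3); o=r.observe(); print(o['time_s'],o['gripper_force'],o['dq'].round(3))
i=r.camera_info('wrist'); im=snap('wrist','w13.png')
for p in((.4361,.277),(.4884,.2637)): print(cap('wrist',im,i,*p,.073))
E
```

```text
[0.5695 0.2514 0.2596]
36 -226.1 [ 0.0085 -0.0081 -0.0059]
39 -235.2 [ 0.0098 -0.0098 -0.0033]
42 -243.5 [ 0.0076 -0.0067  0.0008]
45 -257.5 [ 0.0086 -0.0044  0.0015]
48 -268.7 [ 0.0093 -0.0095  0.0065]
51 -269.0 [ 0.0043 -0.0012  0.0094]
54 -261.7 [ 0.0061 -0.0006  0.0099]
57 -244.9 [0.0074 0.0029 0.0098]
60 -182.6 [-0.0007 -0.0049 -0.0001]
mean [0.5697 0.2516 0.2603] sd [0.0001 0.     0.0001]
27.25 39.29034825414419 [-0.001 -0.002  0.003  0.002 -0.    -0.   ]
(array([0.43371788, 0.27731905]), np.float64(-28.163543701171875))
(array([0.4949001 , 0.25369858]), np.float64(-28.64938735961914))
```

Run:
```python
from h import *
s=cv2.imread('pics/s3.png')[:,:,::-1].copy(); s2=cv2.imread('pics/s2.png')[:,:,::-1].copy(); i=r.camera_info('scene'); 
for p in((.4325,.2764),(.4848,.263)): 
    u=proj('scene',[*p,.073]).astype(int); print(cap('scene',s,i,*p,.073), cap('scene',s2,i,*p,.073),u, np.abs(s.astype(int)-s2)[u[1]-15:u[1]+25,u[0]-15:u[0]+15].mean())
w=r.camera_info('wrist'); im=cv2.imread('pics/w13.png')[:,:,::-1].copy()
for z in(.073,):
  for p in((.4361,.277),(.4884,.2637)):
    uv=proj('wrist',[*p,z],w).round(); print(uv);
```

```text
(array([0.43127642, 0.27822756]), np.float64(-19.260438919067383)) (array([0.43128711, 0.27823021]), np.float64(-19.186506271362305)) [182 303] 0.8552777777777778
(array([0.4831622 , 0.26468719]), np.float64(-17.061304092407227)) (array([0.48304164, 0.2648956 ]), np.float64(-17.120994567871094)) [179 279] 0.7972222222222223
[412. 185.]
[363. 184.]
```

```bash
python3 -c "
from h import *; print(r.close_job())"
```

```text
the job is handed in; nothing more can be done
None
```

I stood the two new vials in holes 1 and 2 and let go of each, then handed in holding the control vial still with its base about 20 cm up, leaning about 49° (±4°) by camera fit; the hand-in returned no verdict.

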